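# Pack the fish food and flip the feed box shut

### The arm

A 7-joint arm with a two-finger parallel gripper is mounted at the origin on the work surface. World frame = base frame: x ahead of the robot, y to its left, z up, the work surface at z = 0. Lengths are in m, angles in degrees, forces in N, time in s.
With the tool pointing down it reaches from about 0.4 to 0.9 m from the base axis. Payload 5.6 kg.
Tool frame: the origin (TCP) lies on the centre line of the jaws, within the pads' length; the fingertips stand 19 mm ahead of it and the grasp point (between the pads) is the TCP (r.tip_extent is the distance from the TCP to the fingertips, in m); x points along the fingers, y is the direction in which the jaws open and shut, and the axes are right-handed (so a half turn about x gives the same grasp; the last joint's range is limited). The gripper opens to 92 mm and grips with 3 to 60 N. Pads are 20 mm wide; open, the fingers measure 128 mm over their backs; the gripper's body (75 mm by 189 mm) begins 69 mm behind the grasp point.
Start: joints at [-2.464, 26.786, -0.665, 91.828, 0.344, 61.387, -3.226], TCP at [0.65, -0, 0.234] pointing down, gripper open.
Joint ranges: [-144.91, 144.91], [-17.63, 115.5], [-89.93, 88.59], [15.96, 139.68], [-74.01, 254.01], [8.47, 105.57], [-167.45, 167.45]. Speed limits (degrees/s): [147.25, 147.25, 180, 180, 180, 180, 180].

### API

Orientations are given as [roll, pitch, yaw] about the fixed x, y, z axes, in that order (R = Rz(yaw) Ry(pitch) Rx(roll)).
In Python, from workcell import sensors, vision, r, regions_of, spot_point gives the robot as it stands.
- The arm moves only by the tool apply_moves, never from a script. Its argument "commands" is a list of rows, each a list of 7 numbers: the shift along the tool's x, y, z in mm, then the turn, a rotation vector about the tool's x, y, z in degrees, then the finger opening in mm, from 0 to 91.9. In form: [[dx, dy, dz, wx, wy, wz, fingers], ...]. A call has 1 to 20 rows; each row is the pose to reach, as a shift and turn from the pose commanded when the call began, along the tool's axes at that moment; what a row does not reach only later rows make up. A row lasts 1/10 s, in which the tool goes at most 50 mm and 8.59 degrees, less where a joint would pass 70% of its speed; a pose out of reach is approached as far as the arm can. A call with a gripper value outside its range is refused whole. The fingers move at their own pace and stop on an object; "squeeze" is the grip in N (left out, the last holds). Time passes only in rows, so rows that repeat a pose let the fingers close. It gives the time, the measured TCP pose, the force and the opening at its end, in the units of the state.
- sensors.sense(): the state, without advancing time (a new reading comes with each control period).
- vision.read_camera(name): name is "scene" or "side" or "wrist"; returns (picture, depth): 420x560x3 uint8, blue, green, red; 420x560 float32, m along the optical axis (not along the pixel's ray), 0 where there is no reading.
- vision.camera_params(name): a dict with "fov_y" (degrees; the focal length in pixels is half the picture's height over the tangent of half this angle, whatever the lens; pixels are square), "cx", "cy" (the principal point, pixels), "extrinsics" (4x4, takes a point from world to camera coordinates). Camera axes: x right, y down, z forward; pixel columns grow to the right and rows downward; lengths in m; the calibration is good to about 2 mm. A picture is of the moment at which its call begins: read the wrist's pose just before it. camera_params takes no time and is no camera call; for the wrist camera it gives the pose at the moment of the call.
- r.finish_job(): hands the job in, once; it reports no verdict.
Trained networks look in the newest picture that a camera, given by its name, has taken for a name from the list of things; names that differ only in an ending like _2 or _b are one class to them, and where a whole thing is asked for, a point or a joint stands for the part that bears it (a point fixed in the world has none). Each returns a list of dicts, best first, with "p" (0 to 1); they miss things now and then, are a little off and sometimes report something else, mostly with a low value. They report only what shows in the picture. A call takes as long as a camera call. They do not tell look-alikes from the thing itself.
- regions_of(camera, name): "region" (420x560 bool, what is visible of it) and "box" ([left, top, right, bottom] in pixels, round what is visible of it).
- spot_point(camera, name): "centre" ([row, column] in pixels: a listed point, or the origin of a listed thing).
The state is a dict: "t": time; "joint_pos": joint angles; "qvel": joint speeds; "tau": joint torques, N m; "tcp_pos": TCP position; "orientation": TCP orientation; "ft_force": force on the tool from outside, world axes, zero at the start; "wrist_torque": the same for the moment, N m; "opening": finger opening in m.
Only numpy, scipy, OpenCV 4.12 (cv2) and the standard library are available. Lean on these libraries where they do the work, as an engineer would, in place of code of your own. Each camera call takes 0.05 s, during which the arm holds its last target.

### The job

Take the spoon off the open feed box and lay it flat in the grey spoon tray, then take the green-capped food pot from the organiser's upper tier and stand it upright, centred on the round rubber pad inside the feed box, lowering it rather than dropping it. Then push the blue lid forward from behind until it passes upright and let its own weight swing it shut, without holding or pressing it on the way down. Leave everything else where it is.

Things in the scene. Friction and masses are not known exactly. Their poses are not given: they have to be found in the camera images.
- caddy: White open feed box, fixed, 130 (x) x 200 (y) x 60 high, walls and floor 5 mm. Origin: centre of its underside; its +x side is the hinge side. A low divider (4 mm thick, top 30 mm above the underside) along x at y = 0 makes two bays centred at y = +50 and -50 mm: one has the rubber pad, the other a magnet cleaner. Which is which varies, as do the box's place and yaw.
- lid (a joint): Opening in rad of the feed box's blue lid: 0 = shut, 1.57 = upright, 2.1 = leaning back on its stop (the start, once settled). It turns about the upper edge of the box's +x side. 0.30 kg, lightly damped, no spring or catch: above about 1.33 rad (a little past upright) it falls back open, below that it falls shut. About 2 N at 80 mm from the hinge moves it.
- hinge (a point): Middle of the lid's hinge line, 65 mm along the box's +x from its origin and 60 mm above its underside; axes as the box's. The lid is a shallow tray 204 wide, 134 long from hinge to front edge plus a 10 mm lip (70 wide, mid-edge). Shut, its flat outer face is 24 mm above the hinge line and its 20 mm deep skirt (front and both ends) faces down; open, the outer face is the rear.
- pad: Round black rubber pad, 80 mm diameter, 3 mm thick, fixed on the floor of one bay of the feed box; origin at the centre of its underside (its top is 3 mm above). The food pot's place.
- pot_center (a point): Centre (half-way up) of the sealed food pot with GREEN cap and green band on a white wall, 62 mm diameter, 64 mm high, 0.1 to 0.2 kg, standing on the organiser's upper tier beside an alike pot in orange, 110 mm apart; they may be swapped. z axis up.
- spoon_center (a point): Centre of the stainless spoon, lying across the feed box's front and hinge-side rims. 180 mm long along its x; flat handle 14 wide, 8 thick, from x = -50 to +90 mm; shallow round bowl 44 across, 12 high at the -x end, undersides level. The point is on the handle, half-way through its thickness. 0.06 kg.
- spoon_bowl_end (a point): Outer end of the spoon's bowl, 90 mm from the centre along the spoon's -x.
- spoon_handle_end (a point): End of the spoon's handle, 90 mm from the centre along the spoon's +x.
- tray: Shallow grey spoon tray fixed to the shelf, 100 (x) x 220 (y) x 16 high outside, walls and floor 4 mm; origin: centre of its underside. The spoon fits along its y, either way round.
- organiser: Clear two-tier organiser, fixed, 200 (x) x 240 (y); origin: centre of its underside. Lower tier: walls 40 high, open above only for x below -10 mm. Upper tier: 110 (x) x 240 (y), centred at x = +45 mm, its floor's top 114 mm and its walls' top 136 mm above the underside.
- orange_pot_center (a point): Centre (half-way up) of the other pot, orange cap, same size as the food pot; leave it.
- cone: White feeding cone, 72 mm diameter, 72 high, wide end down in the organiser's lower tier; origin centre of its underside; leave it.
- pad_holder: Green algae pad holder, 50 x 85 x 44 high, in the organiser's lower tier; origin centre of its underside; leave it.
- magnet: Black glass-cleaning magnet with red ridge, 70 (x) x 60 (y) x 30 high, in the other bay of the feed box; origin centre of its underside; leave it.
- bottle: White bottle with blue cap, 52 mm diameter, 110 high, standing near the middle of the shelf; origin centre of its underside; leave it.
- jar: Amber jar with black cap, 56 mm diameter, 100 high, at one side; origin centre of its underside; leave it.
- tin: Yellow tin, 60 mm diameter, 85 high, at the other side; origin centre of its underside; leave it.
- tub: Red tub, 64 mm diameter, 50 high, between bottle and spoon tray; origin centre of its underside; leave it.
Things that resemble listed ones, but are neither listed nor needed, are in the scene too. What is shaped like the caddy but pink is not meant.

How it is judged (in metres and radians):
On the way, in this order (a step that is already met when the one before it is completed fails the run):
1. The spoon lies in the tray, released (x of spoon_bowl_end in the frame of tray between -0.048 and 0.048 m and y of spoon_bowl_end in the frame of tray between -0.108 and 0.108 m and z of each of spoon_bowl_end, spoon_handle_end in the frame of tray below 0.018 m and x of spoon_handle_end in the frame of tray between -0.048 and 0.048 m and y of spoon_handle_end in the frame of tray between -0.108 and 0.108 m and contact force between spoon and the fingers below 0.1 N and linear speed of spoon below 0.05 m/s), for 0.2 s.
2. The green pot stands on the pad in the feed box, released (horizontal distance between pot_center and pad below 0.018 m and z of pot_center in the frame of pad below 0.045 m and angle between pot_center's own z axis and vertical below 0.15 rad and contact force between pot and the fingers below 0.1 N and linear speed of pot below 0.05 m/s), for 0.2 s.
3. The lid is past upright and falling with nothing of the robot on it (value of joint lid between 0.1 and 1.1 rad and velocity of joint lid below -0.3 rad/s and contact force between lid and the arm below 0.05 N and contact force between lid and the fingers below 0.05 N), for 0.04 s.
At the end, for the whole second after the job is handed in: Lid shut (below 0.04 rad), spoon lying wholly in the tray and the green pot upright (within 0.15 rad) on the rubber pad, its axis within 18 mm of the pad's centre; both released and at rest; the orange pot, cone, pad holder, magnet, bottle, jar, tin and tub within 25 mm of where they began (all of step 1 and all of step 2 and value of joint lid below 0.04 rad and distance of each of orange_pot_center, cone, pad_holder, magnet, bottle, jar, tin, tub from where it was at the start of the episode below 0.025 m); the robot touches nothing.
It fails at once if The robot holds or presses the lid on its way down (lid below 1.0 rad) (value of joint lid below 1 rad and (contact force between lid and the arm above 0.5 N or contact force between lid and the fingers above 0.5 N)).
It fails at once if The food pot is dropped into the feed box (faster than 0.7 m/s just above the pad) (horizontal distance between pot_center and pad below 0.06 m and z of pot_center in the frame of pad below 0.08 m and linear speed of pot above 0.7 m/s).
It fails at once if A bystander is knocked or moved by more than 40 mm (distance of any of orange_pot_center, cone, pad_holder, magnet, bottle, jar, tin, tub from where it was at the start of the episode above 0.04 m).
It also fails if it takes over 72 s, if anything falls off the work surface, if the arm or the gripper's body presses on something with over 40 N, if the wrist force passes 120 N, or if a joint passes its speed limit or range.

## Working session

There is one attempt and no reset: what is moved stays moved. The work goes in short steps, Python scripts to look and compute and a tool call to move; the robot and the scene stay as the last step left them, time stands still between calls to the robot, and variables do not carry over. Pictures are saved under pics/ and viewed, and the job is handed in when it is done.

Besides the shell and the picture viewer there is one more tool, called after "Call:" as name([rows], argument=value, ...), one row to a line, values as JSON. apply_moves: Moves the arm, as the interface text tells. Its arguments: {"type":"object","properties":{"commands":{"type":"array"},"squeeze":{"type":"number"}},"required":["commands"]}

```bash
ls; mkdir -p pics
cat > h.py <<'E'
import numpy as np, cv2, pickle
from workcell import sensors, vision, r, regions_of, spot_point
def cam(n):
    p=vision.camera_params(n); im,d=vision.read_camera(n)
    return im,d,p
def K(p,h=420):
    return (h/2)/np.tan(np.radians(p['fov_y'])/2)
def world(p,row,col,z):
    f=K(p); E=np.array(p['extrinsics'])
    c=np.array([(col-p['cx'])*z/f,(row-p['cy'])*z/f,z])
    return E[:3,:3].T@(c-E[:3,3])
def cloud(d,p):
    f=K(p);E=np.array(p['extrinsics'])
    v,u=np.mgrid[:d.shape[0],:d.shape[1]]
    c=np.stack([(u-p['cx'])*d/f,(v-p['cy'])*d/f,d],-1)
    w=(c-E[:3,3])@E[:3,:3]
    w[d<=0]=np.nan
    return w
def pix(p,w):
    E=np.array(p['extrinsics']);c=E[:3,:3]@np.array(w)+E[:3,3];f=K(p)
    return c[1]/c[2]*f+p['cy'],c[0]/c[2]*f+p['cx']
def save(n,im,p,d):
    cv2.imwrite(f'pics/{n}.png',im); pickle.dump((im,d,p),open(f'{n}.pkl','wb'))
def load(n): return pickle.load(open(f'{n}.pkl','rb'))
E
python3 - <<'E'
from h import *
s=sensors.sense();print(s['t'],s['tcp_pos'],s['orientation'],s['opening'])
for n in['scene','side','wrist']:
    im,d,p=cam(n);save(n+'0',im,p,d);print(n,p['fov_y'],np.linalg.inv(np.array(p['extrinsics'])).round(2).tolist())
print(sensors.sense()['t'])
E
```

```text
pics
0.0 [ 6.49448584e-01 -2.05739729e-05  2.32631606e-01] [ -85.76841599   89.89850949 -175.76662615] 0.0916116803144852
scene 57.4754582506336 [[-0.46, 0.53, -0.71, 1.3], [0.89, 0.29, -0.36, 0.39], [0.01, -0.8, -0.6, 0.87], [0.0, 0.0, 0.0, 1.0]]
side 54.36490072432413 [[0.87, -0.35, 0.33, 0.04], [-0.49, -0.66, 0.57, -0.74], [0.02, -0.66, -0.75, 1.02], [0.0, 0.0, 0.0, 1.0]]
wrist 60.84426386275021 [[1.0, -0.0, -0.0, 0.65], [-0.0, -0.97, -0.25, 0.07], [-0.0, 0.25, -0.97, 0.38], [0.0, 0.0, 0.0, 1.0]]
0.15
```

View pics/scene0.png

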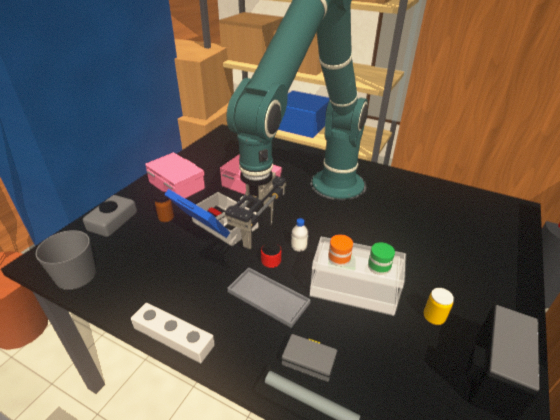

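View pics/side0.png

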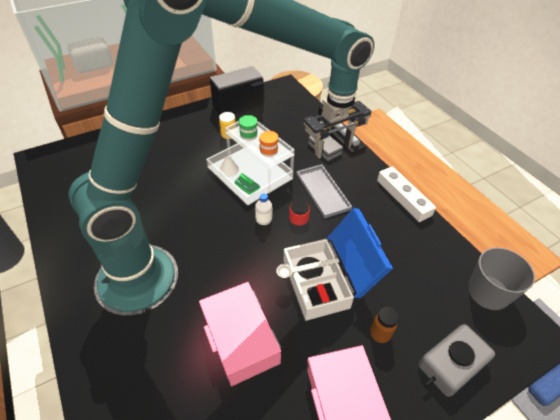

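View pics/wrist0.png

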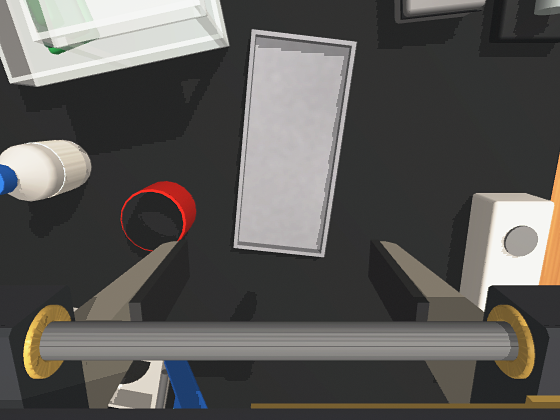

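Side view: white feed box at (315,275), with the spoon's bowl at (283,271), blue lid (360,252), pink look-alikes (240,333) and (345,390), tray (324,190), green pot (248,127), orange pot (268,143). Now I'll measure them.

Run:
```python
from h import *
out={}
for c in['side','scene']:
    im,d,p=cam(c);save(c+'1',im,p,d);W=cloud(d,p)
    for n in['caddy','lid','pad','spoon_center','tray','pot_center','orange_pot_center','organiser','magnet','bottle','tub']:
        R=regions_of(c,n)
        for q in R[:2]:
            w=W[q['region']];w=w[~np.isnan(w[:,0])]
            out.setdefault((c,n),[]).append(q['region'])
            print(c,n,round(q['p'],2),q['box'],len(w),np.median(w,0).round(3),np.percentile(w,3,0).round(3),np.percentile(w,97,0).round(3))
    for n in['spoon_center','spoon_bowl_end','spoon_handle_end','pad','hinge','caddy','tray','pot_center']:
        for q in spot_point(c,n)[:2]:
            rr,cc=q['centre'];i,j=int(round(rr)),int(round(cc))
            print(c,'pt',n,round(q['p'],2),np.round([rr,cc],1),W[i,j].round(3))
pickle.dump(out,open('reg.pkl','wb'))
print(sensors.sense()['t'])
im=load('side1')[0]
cv2.imwrite('pics/box_crop.png',cv2.resize(im[220:330,260:410],None,fx=5,fy=5,interpolation=cv2.INTER_CUBIC))
```

```text
side caddy 0.97 [199.4, 283.7, 281.0, 382.9] 5169 [ 0.179 -0.331  0.083] [ 0.114 -0.412  0.019] [ 0.247 -0.216  0.087]
side caddy 0.92 [282.3, 205.2, 394.0, 323.8] 5757 [ 0.521 -0.28   0.061] [ 0.37  -0.383  0.002] [ 0.592 -0.164  0.173]
side lid 0.89 [202.8, 285.4, 278.5, 378.1] 4595 [ 0.178 -0.322  0.084] [ 0.115 -0.41   0.075] [ 0.244 -0.217  0.087]
side lid 0.81 [327.1, 208.5, 395.3, 296.9] 2916 [ 0.558 -0.292  0.114] [ 0.513 -0.386  0.056] [ 0.595 -0.188  0.175]
side pad 0.91 [297.8, 257.7, 321.6, 276.6] 292 [ 0.453 -0.223  0.008] [ 0.422 -0.246  0.004] [ 0.482 -0.178  0.012]
side spoon_center 0.9 [278.1, 259.7, 339.8, 280.8] 448 [ 0.412 -0.235  0.067] [ 0.348 -0.26   0.007] [ 0.512 -0.205  0.072]
side spoon_center 0.73 [205.3, 121.8, 292.4, 209.9] 3331 [0.493 0.213 0.026] [ 0.373  0.106 -0.   ] [0.594 0.353 0.135]
side tray 0.42 [276.6, 259.4, 336.0, 280.2] 453 [ 0.405 -0.235  0.067] [ 0.347 -0.261  0.004] [ 0.511 -0.201  0.072]
side pot_center 0.7 [274.4, 258.9, 337.6, 278.8] 379 [ 0.402 -0.235  0.067] [ 0.347 -0.261  0.061] [ 0.504 -0.205  0.072]
side pot_center 0.68 [239.0, 
[... 3027 characters left out ...]
spoon_center 0.41 [221. 216.] [ 0.582 -0.19   0.139]
scene pt spoon_center 0.36 [205.9 232.3] [ 0.723 -0.024  0.346]
scene pt spoon_bowl_end 0.6 [259.1 270.8] [ 0.555 -0.015  0.037]
scene pt spoon_handle_end 0.45 [220.  211.3] [ 0.599 -0.193  0.154]
scene pt pad 0.51 [231. 234.] [ 0.511 -0.177  0.051]
scene pt hinge 0.81 [176.7 242.2] [ 0.68  -0.021  0.401]
scene pt hinge 0.71 [221.9 210. ] [ 0.604 -0.194  0.149]
scene pt caddy 0.78 [222.4 224.2] [ 0.448 -0.263  0.011]
scene pt caddy 0.74 [185.8 250.3] [ 0.661 -0.013  0.368]
scene pt tray 0.75 [298.  266.3] [0.67  0.031 0.002]
scene pt tray 0.75 [259.  381.8] [0.538 0.303 0.17 ]
scene pt pot_center 0.89 [257.5 381.1] [0.542 0.301 0.175]
2.15
```

View pics/box_crop.png

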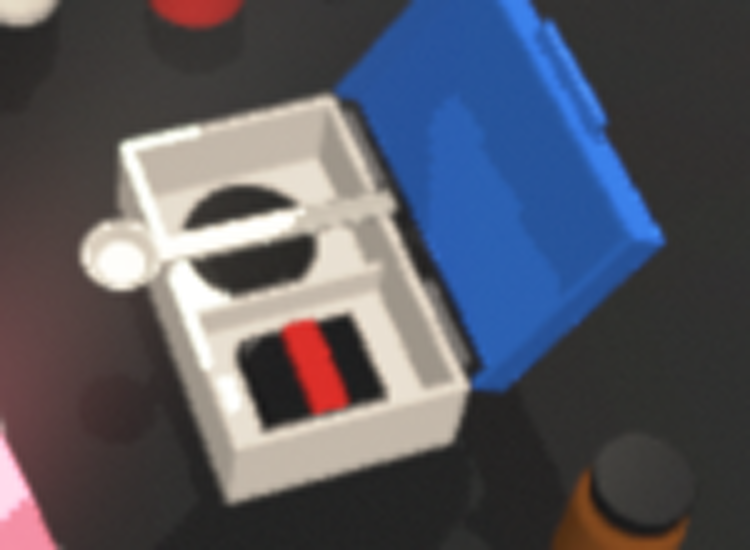

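Run:
```python
from h import *
from scipy.optimize import least_squares
C={}
for c in['side','scene']:
    im,d,p=load(c+'1');W=cloud(d,p);C[c]=(im,W)
def pts(c,box,zl,zh,f=None):
    im,W=C[c];m=(W[...,2]>zl)&(W[...,2]<zh)
    for k in(0,1): m&=(W[...,k]>box[2*k])&(W[...,k]<box[2*k+1])
    if f is not None:m&=f(im.astype(int))
    return W[m]
def rect(P,a,b,x0,t=0):
    # points lie in the rim band; outer dims a,b ; band half thickness t/2
    def res(v):
        c,s=np.cos(v[2]),np.sin(v[2]);q=P[:,:2]-v[:2];X=q[:,0]*c+q[:,1]*s;Y=-q[:,0]*s+q[:,1]*c
        dx=np.abs(X)-(a-t)/2;dy=np.abs(Y)-(b-t)/2
        dd=np.where((dx>0)|(dy>0),np.hypot(np.maximum(dx,0),np.maximum(dy,0)),np.maximum(dx,dy))
        return np.sign(dd)*np.maximum(np.abs(dd)-t/2,0)
    s=least_squares(res,x0,loss='soft_l1',f_scale=.002);return s.x,np.median(np.abs(s.fun))
white=lambda im:(im.min(-1)>110)&(im.max(-1)-im.min(-1)<50)
for c in C:
    P=pts(c,(.33,.56,-.42,-.13),.057,.0625,white)
    v,e=rect(P,.13,.2,[.455,-.265,.2],.005);print(c,'caddy',len(P),v[:2].round(4),np.degrees(v[2]).round(2),e)
for c in C:
    P=pts(c,(.58,.75,-.12,.18),.013,.019)
    v,e=rect(P,.1,.22,[.665,.035,-.1],.004);print(c,'tray',len(P),v[:2].round(4),np.degrees(v[2]).round(2),e)
for c in C:
    P=pts(c,(.33,.63,.08,.38),.132,.139)
    v,e=rect(P,.11,.24,[.545,.24,.2],.004);print(c,'upper tier',len(P),v[:2].round(4),np.degrees(v[2]).round(2),e)
g=lambda im:(im[...,1]>im[...,2]+40)&(im[...,1]>im[...,0]+30)
o=lambda im:(im[...,2]>im[...,0]+80)
bl=lambda im:(im[...,0]>im[...,2]+80)
dk=lambda im:im.max(-1)<90
def circ(P,x0,R):
    def res(v):
        rr=np.hypot(P[:,0]-v[0],P[:,1]-v[1]);return np.maximum(rr-R,0)
    return
for c in C:
    for n,f in(('green',g),('orange',o)):
        P=pts(c,(.4,.65,.1,.4),.17,.2,f);T=P[P[:,2]>np.percentile(P[:,2],95)-.005]
        (a,b),R=cv2.minEnclosingCircle((T[:,:2]*1000).astype(np.float32));lo,hi=np.percentile(T[:,:2],1,0),np.percentile(T[:,:2],99,0)
        print(c,n,len(T),round(a),round(b),round(R),'z',np.percentile(T[:,2],50).round(4),'mid',((lo+hi)/2).round(4),(hi-lo).round(4))
    P=pts(c,(.38,.52,-.3,-.16),.001,.014,dk);
    if len(P):
        (a,b),R=cv2.minEnclosingCircle((P[:,:2]*1000).astype(np.float32));print(c,'pad',len(P),a,b,R,np.median(P[:,2]))
    P=pts(c,(.33,.54,-.3,-.17),.0635,.08,white);
    m=P[:,:2].mean(0);u,s,vt=np.linalg.svd(P[:,:2]-m);t=(P[:,:2]-m)@vt[0];print(c,'spoon',len(P),m,vt[0],(m+vt[0]*t.min()).round(3),(m+vt[0]*t.max()).round(3))
    P=pts(c,(.45,.7,-.45,-.1),.07,.25,bl);m=P.mean(0);u,s,vt=np.linalg.svd(P-m,full_matrices=False);print('lid',m,vt[2],P.min(0),P.max(0))
```

```text
side caddy 448 [ 0.4427 -0.2629] -12.08 0.0
scene caddy 78 [ 0.4433 -0.2626] -11.41 0.0
side tray 208 [0.6612 0.0331] -5.36 0.0
scene tray 367 [0.6622 0.0335] -5.45 0.0
side upper tier 251 [0.5256 0.2437] 10.9 0.0005872002386520126
scene upper tier 443 [0.5228 0.2415] 10.96 0.00047450369089041024
side green 140 509 296 33 z 0.1776 mid [0.5113 0.2948] [0.0576 0.0584]
side orange 153 534 187 32 z 0.1775 mid [0.5319 0.1874] [0.0571 0.0588]
side pad 255 435.01226806640625 -209.2641143798828 54.837127685546875 0.007807976194269896
side spoon 357 [ 0.41837817 -0.23541777] [-0.96803499  0.25081519] [ 0.514 -0.26 ] [ 0.342 -0.216]
lid [ 0.56149897 -0.29040244  0.12371714] [ 0.87443246 -0.19787214 -0.44296104] [ 0.49416138 -0.39324309  0.07006295] [ 0.61005396 -0.17978283  0.18139869]
scene green 300 512 297 32 z 0.178 mid [0.5124 0.296 ] [0.0588 0.0569]
scene orange 280 533 188 33 z 0.1779 mid [0.5343 0.1892] [0.0583 0.0566]
scene pad 61 449.7635498046875 -230.82015991210938 96.55731964111328 0.00614365604236362
scene spoon 25 [ 0.48185835 -0.24894295] [0.88137633 0.47241482] [ 0.386 -0.3  ] [ 0.552 -0.211]
lid [ 0.58802383 -0.2688771   0.16481519] [-0.90370899  0.18671063  0.38529107] [ 0.55632301 -0.39138639  0.09124564] [ 0.61378423 -0.18748312  0.18304331]
```

```bash
cat >> h.py <<'E'
from scipy.spatial.transform import Rotation as Ro
def pose():
    s=sensors.sense();return np.array(s['tcp_pos']),Ro.from_euler('xyz',s['orientation'],degrees=True).as_matrix(),s
def goto(target,jaw_yaw):
    """command (mm,deg) from the present pose to TCP target, tool down, jaws along jaw_yaw (mod 180)"""
    p,R,s=pose()
    cur=np.degrees(np.arctan2(R[1,1],R[0,1]))
    for k in(-180,0,180,360):
        a=jaw_yaw+k
        if abs((a-cur))>200: continue
        y=np.array([np.cos(np.radians(a)),np.sin(np.radians(a)),0]);x=np.array([0,0,-1.]);Rt=np.stack([x,y,np.cross(x,y)],1)
        w=Ro.from_matrix(R.T@Rt).as_rotvec(degrees=True)
        print('yaw',round(cur,1),'->',a,'shift',(R.T@(np.array(target)-p)*1000).round(1),'turn',w.round(1))
    print('q',np.round(s['joint_pos'],1),'t',s['t'],'open',s['opening'],'tcp',p.round(4),'F',np.round(s['ft_force'],1))
def box(x,y,z=0,yaw=-12.0,o=(.443,-.2628)):
    c,s=np.cos(np.radians(yaw)),np.sin(np.radians(yaw));return np.array([o[0]+c*x-s*y,o[1]+s*x+c*y,z])
def tray(x,y,z=0): return box(x,y,z,-5.4,(.6617,.0333))
E
python3 - <<'E'
from h import *
p,R,s=pose();print(R.round(3))
print(box(0,.05),box(.065,0))
goto([.418,-.2355,.15],75.5)
E
```

```text
[[ 0.  1. -0.]
 [-0. -0. -1.]
 [-1.  0.  0.]]
[ 0.45339558 -0.21389262  0.        ] [ 0.50657959 -0.27631426  0.        ]
yaw -0.0 -> -104.5 shift [  83.6 -232.   235.5] turn [104.5  -0.   -0. ]
yaw -0.0 -> 75.5 shift [  83.6 -232.   235.5] turn [-75.5   0.   -0. ]
q [-2.5 26.8 -0.7 91.8  0.3 61.4 -3.2] t 2.15 open 0.09186612827700295 tcp [ 0.65   -0.      0.2336] F [-0.5 -0.3 -1.2]
```

Call:
apply_moves([
  [0, -232, 235.5, -75.5, 0, 0, 40],
  [0, -232, 235.5, -75.5, 0, 0, 40],
  [0, -232, 235.5, -75.5, 0, 0, 40],
  [0, -232, 235.5, -75.5, 0, 0, 40],
  [0, -232, 235.5, -75.5, 0, 0, 40],
  [0, -232, 235.5, -75.5, 0, 0, 40],
  [0, -232, 235.5, -75.5, 0, 0, 40],
  [0, -232, 235.5, -75.5, 0, 0, 40],
  [0, -232, 235.5, -75.5, 0, 0, 40],
  [0, -232, 235.5, -75.5, 0, 0, 40],
  [0, -232, 235.5, -75.5, 0, 0, 40],
  [0, -232, 235.5, -75.5, 0, 0, 40],
])

```text
t: 3.35
tcp_pos: [0.4182, -0.2353, 0.2336]
orientation: [5.2, 90.0, -9.4]
ft_force: [-0.0, 0.2, -0.3]
opening: 0.0402
```

Run:
```python
from h import *
goto([.418,-.2355,.066],75.5)
im,d,p=cam('wrist');save('wrist1',im,p,d)
W=cloud(d,p);m=(W[...,2]>.0635)&(W[...,2]<.085)&(W[...,0]<.56)&(im.min(-1)>90)
P=W[m];mm=P[:,:2].mean(0);u,s,vt=np.linalg.svd(P[:,:2]-mm,full_matrices=False);t=(P[:,:2]-mm)@vt[0];print(len(P),mm,vt[0],mm+vt[0]*t.min(),mm+vt[0]*t.max())
m=(W[...,2]>.003)&(W[...,2]<.014)&(im.max(-1)<70)&(W[...,0]<.51)&(W[...,0]>.39)&(W[...,1]<-.16)&(W[...,1]>-.27)
P=W[m];print('pad',len(P),(P.min(0)+P.max(0))/2,np.ptp(P,0),np.median(P[:,2]))
```

```text
yaw 75.4 -> -104.5 shift [167.6  -0.2  -0.2] turn [179.9  -0.   -0. ]
yaw 75.4 -> 75.5 shift [167.6  -0.2  -0.2] turn [-0.1  0.  -0. ]
yaw 75.4 -> 255.5 shift [167.6  -0.2  -0.2] turn [179.9  -0.   -0. ]
q [ 31.2  10.7  -6.5 114.7   1.5  54.7  99.3] t 3.35 open 0.04020746884992584 tcp [ 0.4182 -0.2353  0.2336] F [-0.   0.2 -0.3]
9537 [ 0.34411763 -0.27310233] [0.41036664 0.91192062] [ 0.2675531  -0.44324476] [0.46926704 0.00500588]
pad 3233 [ 0.4418884  -0.20563592  0.0071944 ] [0.10078732 0.07021981 0.00833557] 0.008665852795238821
```

View pics/wrist1.png

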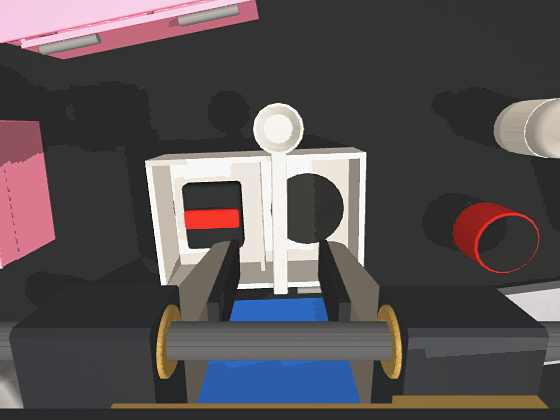

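The wrist view shows the spoon centred between the fingers (column 280), pad at (313,209) and magnet at (212,218). I'll check the pixels for the spoon line and the pad.

Run:
```python
from h import *
im,d,p=load('wrist1');W=cloud(d,p)
for rr in(110,130,165,190,215,240,260,280,288,296):
    row=W[rr,250:312];m=row[:,2]>.0635
    if m.any(): q=row[m];print(rr,np.where(m)[0].min()+250,np.where(m)[0].max()+250,q.mean(0).round(4))
dk=(im.max(-1)<75);dk[:, :286]=0;dk[:,350:]=0;dk[:165]=0;dk[:248] &= True;dk[235:]=0
n,l,st,c=cv2.connectedComponentsWithStats(dk.astype(np.uint8));i=1+st[1:,4].argmax()
P=W[l==i];print(st[i],P.min(0),P.max(0),np.median(P,0))
X=P[(P[:,2]<.012)];y=X[:,1];ymax=np.percentile(y,99.5);print(ymax,'predicted pad edge',-.2139+.04)
for w in([.4534,-.2139,.008],[.4534,-.1739,.008],[.4134,-.2139,.008],[.4934,-.2139,.008]):print(np.round(pix(p,w),1))
```

```text
110 261 295 [ 0.3457 -0.2175  0.0701]
130 253 302 [ 0.3619 -0.2216  0.0669]
165 271 286 [ 0.3914 -0.2288  0.0684]
190 271 286 [ 0.4133 -0.2345  0.0683]
215 272 286 [ 0.436  -0.24    0.0684]
240 272 286 [ 0.4595 -0.2461  0.0685]
260 273 286 [ 0.4789 -0.2507  0.0687]
280 273 287 [ 0.4992 -0.2554  0.0685]
288 273 287 [ 0.5076 -0.2575  0.0681]
[ 288  174   55   61 2986] [nan nan nan] [nan nan nan] [nan nan nan]
-0.17528344224803458 predicted pad edge -0.1739
[209.2 306.1]
[200.2 342. ]
[174.  297.3]
[242.8 314.5]
```

Call:
apply_moves([
  [50, 0, 0, 0, 0, 0, 40],
  [100, 0, 0, 0, 0, 0, 40],
  [140, 0, 0, 0, 0, 0, 40],
  [160, 0, 0, 0, 0, 0, 40],
  [167, 0, 0, 0, 0, 0, 40],
  [167, 0, 0, 0, 0, 0, 40],
  [167, 0, 0, 0, 0, 0, 5],
  [167, 0, 0, 0, 0, 0, 5],
  [167, 0, 0, 0, 0, 0, 5],
  [167, 0, 0, 0, 0, 0, 5],
  [167, 0, 0, 0, 0, 0, 5],
  [167, 0, 0, 0, 0, 0, 5],
], squeeze=25)

```text
t: 4.6
tcp_pos: [0.4186, -0.2359, 0.0676]
orientation: [-16.0, 89.9, -30.5]
ft_force: [-1.9, 1.2, 7.1]
opening: 0.0139
```

Call:
apply_moves([
  [-15, 0, 0, 0, 0, 0, 5],
  [-50, 0, 0, 0, 0, 0, 5],
  [-90, 0, 0, 0, 0, 0, 5],
  [-125, 0, 0, 0, 0, 0, 5],
  [-140, 0, 0, 0, 0, 0, 5],
  [-140, 0, 0, 0, 0, 0, 5],
])

```text
t: 5.2
tcp_pos: [0.4192, -0.2362, 0.209]
orientation: [-14.5, 89.7, -29.0]
ft_force: [0.1, 0.2, -1.2]
opening: 0.0133
```

Run:
```python
from h import *
im,d,p=cam('wrist');save('wrist2',im,p,d)
W=cloud(d,p)
q,R,s=pose()
for rr in range(90,320,12):
    row=W[rr,245:315];m=(row[:,2]>.15)&(row[:,2]<.24)
    if m.any(): k=row[m];print(rr,np.where(m)[0].min()+245,np.where(m)[0].max()+245,k.mean(0).round(4))
goto(tray(0,0,.2),-5.4)
```

```text
90 255 300 [ 0.3423 -0.2171  0.2136]
102 245 314 [ 0.3467 -0.2174  0.2108]
114 245 314 [ 0.3512 -0.2186  0.2064]
126 245 314 [ 0.3559 -0.2199  0.2053]
138 245 314 [ 0.3608 -0.2212  0.205 ]
150 245 314 [ 0.3657 -0.2224  0.2054]
162 245 314 [ 0.3705 -0.2236  0.2064]
174 245 314 [ 0.375  -0.2248  0.2101]
186 253 302 [ 0.3791 -0.2267  0.2136]
198 263 294 [ 0.3851 -0.2278  0.2097]
210 263 294 [ 0.3902 -0.2291  0.2099]
222 263 293 [ 0.3955 -0.2307  0.2098]
234 263 293 [ 0.4009 -0.2321  0.2098]
246 245 314 [ 0.4088 -0.2334  0.2037]
258 245 314 [ 0.411  -0.2341  0.2126]
270 245 314 [ 0.4133 -0.2347  0.2198]
282 245 314 [ 0.4163 -0.2353  0.2251]
294 260 296 [ 0.4275 -0.239   0.2133]
306 261 296 [ 0.4339 -0.2405  0.2125]
318 261 296 [ 0.4405 -0.2419  0.2115]
yaw 75.5 -> -5.4 shift [  7.5 321.4 168.2] turn [80.9  0.1 -0.1]
yaw 75.5 -> 174.6 shift [  7.5 321.4 168.2] turn [-99.1   0.1   0.1]
q [ 31.3  12.6  -6.7 116.3   1.9  51.1  99.1] t 5.25 open 0.013535743929340692 tcp [ 0.4183 -0.2357  0.2073] F [-1.2  0.3 -1. ]
```

View pics/wrist2.png

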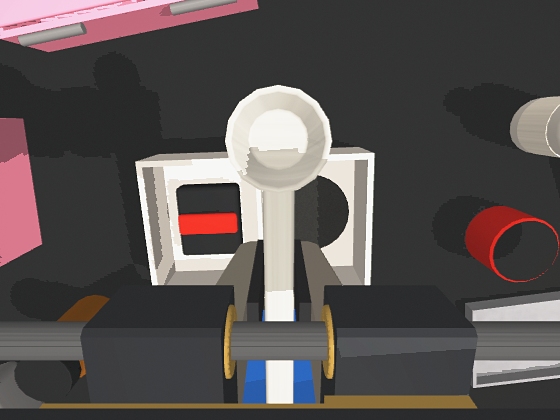

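Run:
```python
from h import *
goto(tray(0,.0106,.21),-5.4)
```

```text
yaw 75.5 -> -5.4 shift [ -2.6 331.9 166.6] turn [80.9  0.1 -0.1]
yaw 75.5 -> 174.6 shift [ -2.6 331.9 166.6] turn [-99.1   0.1   0.1]
q [ 31.3  12.6  -6.7 116.3   1.9  51.1  99.1] t 5.25 open 0.013535743929340692 tcp [ 0.4183 -0.2357  0.2073] F [-1.2  0.3 -1. ]
```

Call:
apply_moves([
  [0, 25, 12, 6, 0, 0, 5],
  [0, 55, 28, 13, 0, 0, 5],
  [0, 85, 43, 20, 0, 0, 5],
  [0, 115, 58, 27, 0, 0, 5],
  [0, 145, 73, 34, 0, 0, 5],
  [0, 175, 88, 41, 0, 0, 5],
  [0, 205, 103, 48, 0, 0, 5],
  [0, 235, 118, 55, 0, 0, 5],
  [0, 265, 133, 62, 0, 0, 5],
  [0, 295, 148, 70, 0, 0, 5],
  [0, 320, 160, 77, 0, 0, 5],
  [0, 332, 166.6, 80.9, 0, 0, 5],
  [0, 332, 166.6, 80.9, 0, 0, 5],
  [0, 332, 166.6, 80.9, 0, 0, 5],
])

```text
t: 6.65
tcp_pos: [0.6612, 0.0436, 0.2045]
orientation: [-66.1, 89.8, -161.4]
ft_force: [-0.6, -0.1, -0.8]
opening: 0.0137
```

Run:
```python
from h import *
im,d,p=cam('wrist');save('wrist3',im,p,d)
goto(tray(0,.0106,.025),-5.4)
```

```text
yaw -5.4 -> -185.4 shift [180.1   1.8  -1.3] turn [-1.8e+02 -2.0e-01  1.0e-01]
yaw -5.4 -> -5.4 shift [180.1   1.8  -1.3] turn [0.  0.1 0.1]
yaw -5.4 -> 174.6 shift [180.1   1.8  -1.3] turn [-1.8e+02 -2.0e-01  1.0e-01]
q [ -7.7  29.6   1.5  91.4  -0.8  59.2 -11.3] t 6.7 open 0.01356160945925677 tcp [0.6613 0.0429 0.2051] F [-0.2  0.4 -0.7]
```

View pics/wrist3.png

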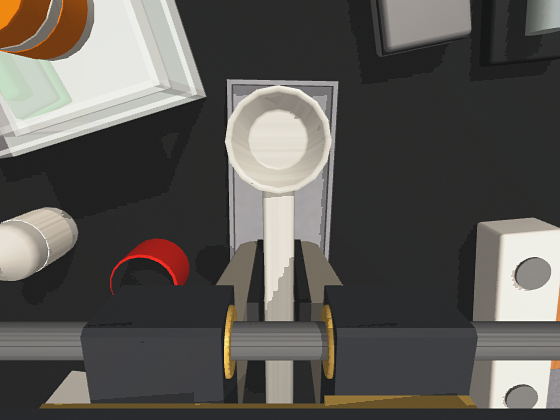

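The spoon is aligned over the tray (bowl at (278,140), tray columns 228–338). Descending.

Call:
apply_moves([
  [40, 1, -1, 0, 0, 0, 5],
  [85, 1, -1, 0, 0, 0, 5],
  [125, 1, -1, 0, 0, 0, 5],
  [150, 1, -1, 0, 0, 0, 5],
  [165, 1, -1, 0, 0, 0, 5],
  [172, 1, -1, 0, 0, 0, 5],
  [175, 1, -1, 0, 0, 0, 5],
  [175, 1, -1, 0, 0, 0, 5],
  [175, 1, -1, 0, 0, 0, 5],
])

```text
t: 7.6
tcp_pos: [0.6645, 0.0451, 0.0331]
orientation: [101.1, 89.9, 5.7]
ft_force: [0.6, -0.5, -1.1]
opening: 0.014
```

Run:
```python
from h import *
goto(tray(0,.0106,.025),-5.4)
```

```text
yaw -5.4 -> -185.4 shift [ 8.1 -1.7  1.4] turn [-180.     0.2   -0. ]
yaw -5.4 -> -5.4 shift [ 8.1 -1.7  1.4] turn [ 0.  -0.  -0.1]
yaw -5.4 -> 174.6 shift [ 8.1 -1.7  1.4] turn [-180.     0.2   -0. ]
q [ -7.5  41.8   1.1  96.   -1.1  42.  -11.3] t 7.6 open 0.013953964591508269 tcp [0.6645 0.0451 0.0331] F [ 0.6 -0.5 -1.1]
```

Call:
apply_moves([
  [4, -1, 1, 0, 0, 0, 5],
  [7, -1, 1, 0, 0, 0, 5],
  [7, -1, 1, 0, 0, 0, 5],
  [7, -1, 1, 0, 0, 0, 5],
  [7, -1, 1, 0, 0, 0, 30],
  [7, -1, 1, 0, 0, 0, 34],
  [7, -1, 1, 0, 0, 0, 34],
  [7, -1, 1, 0, 0, 0, 34],
  [7, -1, 1, 0, 0, 0, 34],
  [-5, -1, 1, 0, 0, 0, 34],
  [-40, -1, 1, 0, 0, 0, 34],
  [-90, -1, 1, 0, 0, 0, 34],
  [-140, -1, 1, 0, 0, 0, 34],
  [-190, -1, 1, 0, 0, 0, 92],
])

```text
t: 9.0
tcp_pos: [0.6622, 0.0441, 0.2246]
orientation: [100.9, 90.0, 5.5]
ft_force: [1.6, 0.7, 0.1]
opening: 0.0398
```

Run:
```python
from h import *
im,d,p=cam('wrist');save('wrist4',im,p,d)
W=cloud(d,p)
tr=lambda w:(w[...,:2]-[.6617,.0333])@np.array([[np.cos(np.radians(-5.4)),-np.sin(np.radians(-5.4))],[np.sin(np.radians(-5.4)),np.cos(np.radians(-5.4))]])
T=tr(W);m=(np.abs(T[...,0])<.044)&(np.abs(T[...,1])<.104)&(W[...,2]>.0085)&(W[...,2]<.04)
print(m.sum(),T[m].min(0),T[m].max(0),np.percentile(W[m][:,2],[2,50,98]))
for a,b in((-.1,-.05),(-.05,0),(0,.05),(.05,.1)):
    k=m&(T[...,1]>a)&(T[...,1]<b);print(a,k.sum(),np.percentile(W[k][:,2],[10,50,90,99]) if k.any() else'')
goto([.512,.296,.32],11-0)
```

```text
2730 [-0.04374536 -0.10398606] [0.043775   0.09198514] [0.00879345 0.01263591 0.01733334]
-0.1 398 [0.01123435 0.0124289  0.01339212 0.01406941]
-0.05 587 [0.01145941 0.01254191 0.01346984 0.01414328]
0 670 [0.01135239 0.01246779 0.01352933 0.01576386]
0.05 1057 [0.00914543 0.0140136  0.01693691 0.01795593]
yaw -5.4 -> -169 shift [ -87.3 -176.6 -236. ] turn [ 1.636e+02 -1.300e+00  1.000e-01]
yaw -5.4 -> 11 shift [ -87.3 -176.6 -236. ] turn [-16.4  -0.1  -0.9]
yaw -5.4 -> 191 shift [ -87.3 -176.6 -236. ] turn [ 1.636e+02 -1.300e+00  1.000e-01]
q [ -7.8  28.    1.6  89.8  -0.9  61.3 -11.4] t 9.05 open 0.044157301709894355 tcp [0.6668 0.0445 0.2346] F [ 3.1 -0.8  6.5]
```

View pics/wrist4.png

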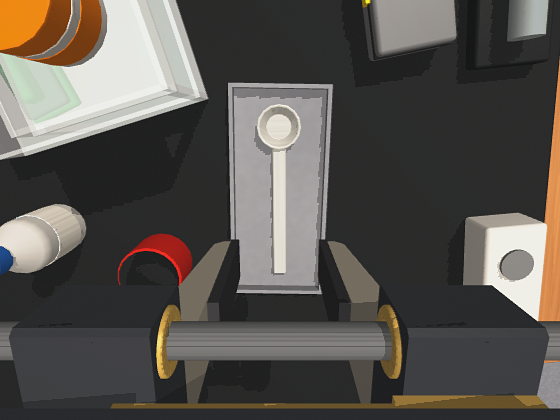

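Spoon lies flat in the tray (bowl (279,127), handle end (280,272)). Next, the green pot.

Call:
apply_moves([
  [-35, 0, 0, 0, 0, 0, 91],
  [-40, -30, -40, -3, 0, 0, 91],
  [-40, -60, -80, -6, 0, 0, 91],
  [-40, -90, -120, -9, 0, 0, 91],
  [-40, -120, -160, -12, 0, 0, 91],
  [-40, -150, -200, -15, 0, 0, 91],
  [-40, -170, -228, -16.4, 0, 0, 91],
  [-40, -176.6, -236, -16.4, 0, 0, 91],
  [-40, -176.6, -236, -16.4, 0, 0, 91],
  [-40, -176.6, -236, -16.4, 0, 0, 91],
])

```text
t: 10.05
tcp_pos: [0.5101, 0.2939, 0.2618]
orientation: [35.2, 89.9, -43.9]
ft_force: [0.5, -0.4, 0.3]
opening: 0.0906
```

Run:
```python
from h import *
im,d,p=cam('wrist');save('wrist5',im,p,d)
W=cloud(d,p);im=im.astype(int)
m=(im[...,1]>im[...,2]+30)&(im[...,1]>im[...,0]+20)&(W[...,2]>.172)&(W[...,2]<.19)
P=W[m];(a,b),R=cv2.minEnclosingCircle((P[:,:2]*1000).astype(np.float32));print(len(P),a,b,R,np.median(P[:,2]))
goto([.5118,.2955,.166],11)
```

```text
6108 510.48712158203125 298.1363525390625 30.961082458496094 0.17858071051144947
yaw 10.8 -> -169 shift [95.7  1.8 -1.8] turn [ 1.798e+02 -1.000e-01 -1.000e-01]
yaw 10.8 -> 11 shift [95.7  1.8 -1.8] turn [-0.2  0.1 -0. ]
yaw 10.8 -> 191 shift [95.7  1.8 -1.8] turn [ 1.798e+02 -1.000e-01 -1.000e-01]
q [-27.3  19.7  -7.4  98.7   2.9  61.8 -24.9] t 10.1 open 0.09098259365330055 tcp [0.5103 0.2935 0.2617] F [-0.1 -0.6 -0. ]
```

View pics/wrist5.png

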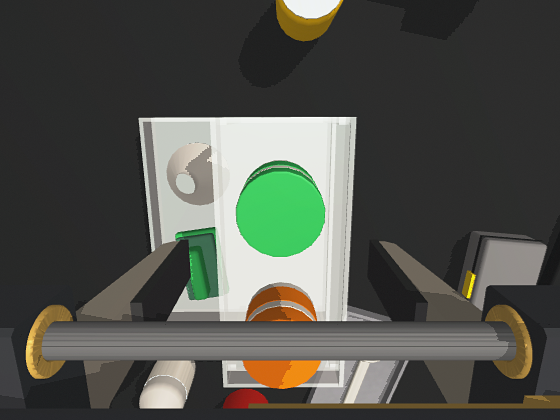

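Call:
apply_moves([
  [35, 1, -3, 0, 0, 0, 91],
  [65, 1, -3, 0, 0, 0, 91],
  [85, 1, -3, 0, 0, 0, 91],
  [95, 1, -3, 0, 0, 0, 91],
  [95, 1, -3, 0, 0, 0, 91],
  [95, 1, -3, 0, 0, 0, 55],
  [95, 1, -3, 0, 0, 0, 50],
  [95, 1, -3, 0, 0, 0, 50],
  [95, 1, -3, 0, 0, 0, 50],
  [95, 1, -3, 0, 0, 0, 50],
  [95, 1, -3, 0, 0, 0, 50],
  [95, 1, -3, 0, 0, 0, 50],
], squeeze=25)

```text
t: 11.3
tcp_pos: [0.5097, 0.2991, 0.1674]
orientation: [103.8, 89.9, 24.8]
ft_force: [-0.9, -1.6, 5.7]
opening: 0.0618
```

Call:
apply_moves([
  [-10, 0, 0, 0, 0, 0, 50],
  [-30, 0, 0, 0, 0, 0, 50],
  [-60, 0, 0, 0, 0, 0, 50],
  [-90, 0, 0, 0, 0, 0, 50],
  [-110, 0, 0, 0, 0, 0, 50],
  [-120, 0, 0, 0, 0, 0, 50],
  [-120, 0, 0, 0, 0, 0, 50],
])

```text
t: 12.0
tcp_pos: [0.5096, 0.2992, 0.2877]
orientation: [109.6, 89.9, 30.6]
ft_force: [-1.0, -0.5, -0.6]
opening: 0.0612
```

Run:
```python
from h import *
im,d,p=cam('wrist');save('wrist6',im,p,d)
W=cloud(d,p);im=im.astype(int)
m=(im[...,1]>im[...,2]+30)&(im[...,1]>im[...,0]+20)&(W[...,2]>.28)&(W[...,2]<.31)
P=W[m];(a,b),R=cv2.minEnclosingCircle((P[:,:2]*1000).astype(np.float32));print(len(P),a,b,R,np.percentile(P[:,2],[5,50,95]))
goto(box(0,.05,.26),-12)
```

```text
13397 510.1839904785156 297.5548095703125 31.748018264770508 [0.29260705 0.29878328 0.29979292]
yaw 11.0 -> -12 shift [  26.4 -152.4  492.6] turn [23.  0.  0.]
yaw 11.0 -> 168 shift [  26.4 -152.4  492.6] turn [-157.   -0.    0.]
q [-27.6  18.6  -7.7  96.8   2.7  64.7 -25. ] t 12.05 open 0.0613847294047034 tcp [0.509  0.2988 0.2864] F [-0.5 -0.5 -2.1]
```

View pics/wrist6.png

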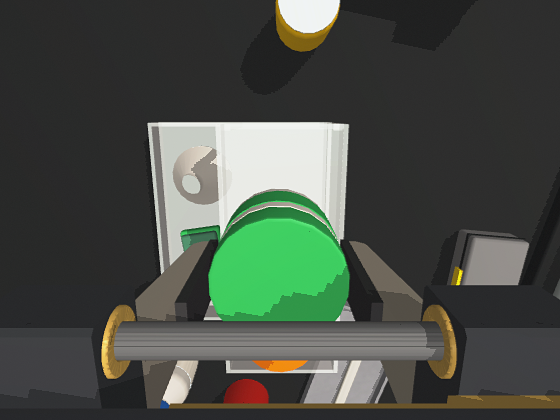

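Call:
apply_moves([
  [0, -5, 16, 1, 0, 0, 50],
  [0, -14, 46, 3, 0, 0, 50],
  [0, -26, 85, 5, 0, 0, 50],
  [0, -38, 124, 7, 0, 0, 50],
  [0, -51, 164, 9, 0, 0, 50],
  [0, -63, 203, 11, 0, 0, 50],
  [0, -75, 243, 13, 0, 0, 50],
  [0, -87, 282, 15, 0, 0, 50],
  [0, -99, 322, 17, 0, 0, 50],
  [0, -112, 361, 19, 0, 0, 50],
  [0, -124, 400, 21, 0, 0, 50],
  [0, -136, 440, 22, 0, 0, 50],
  [0, -146, 470, 23, 0, 0, 50],
  [0, -151, 487, 23, 0, 0, 50],
  [0, -152.4, 492.6, 23, 0, 0, 50],
  [0, -152.4, 492.6, 23, 0, 0, 50],
  [0, -152.4, 492.6, 23, 0, 0, 50],
])

```text
t: 13.75
tcp_pos: [0.4533, -0.2126, 0.286]
orientation: [-120.1, 89.9, 138.0]
ft_force: [0.6, -0.7, -1.5]
opening: 0.0614
```

Run:
```python
from h import *
goto(box(0,.05,.12),-12)
im,d,p=cam('wrist');save('wrist7',im,p,d)
im,d,p=cam('side');save('side2',im,p,d)
cv2.imwrite('pics/s2.png',cv2.resize(im[170:340,220:420],None,fx=3.5,fy=3.5,interpolation=cv2.INTER_CUBIC))
```

```text
yaw -11.9 -> -192 shift [166.    0.5   1.4] turn [-1.799e+02 -1.000e-01 -1.000e-01]
yaw -11.9 -> -12 shift [166.    0.5   1.4] turn [ 0.1 -0.   0.1]
yaw -11.9 -> 168 shift [166.    0.5   1.4] turn [-1.799e+02 -1.000e-01 -1.000e-01]
q [  8.    8.8  14.9 109.8  -2.6  61.8  12. ] t 13.75 open 0.06137074472800904 tcp [ 0.4533 -0.2126  0.286 ] F [ 0.6 -0.7 -1.5]
```

View pics/wrist7.png

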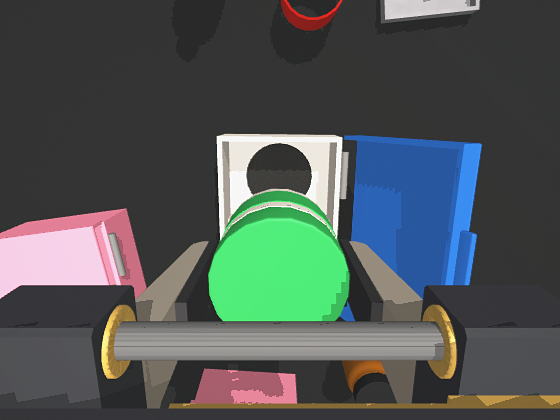

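View pics/s2.png

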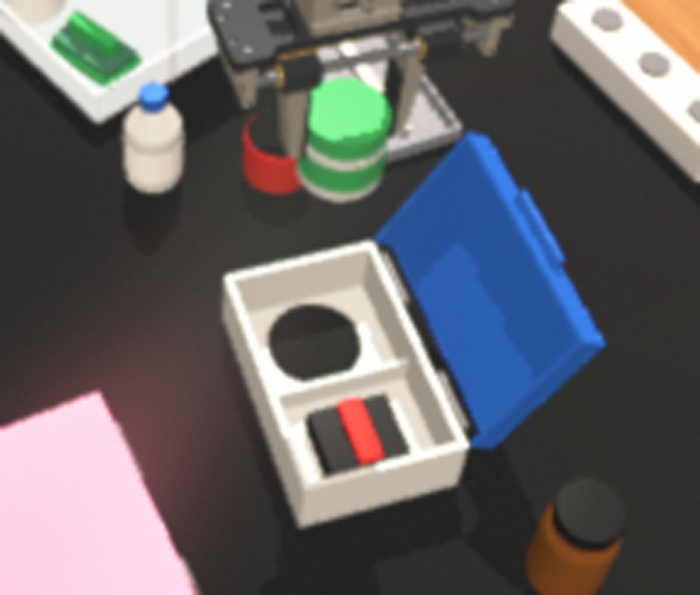

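Run:
```python
from h import *
def onplane(p,u,v,z):
    a=world(p,v,u,1.);E=np.array(p['extrinsics']);o=-E[:3,:3].T@E[:3,3];return o+(a-o)*(z-o[2])/(a[2]-o[2])
for n,roi in(('side2',(254,282,294,324)),('wrist7',(140,200,240,318))):
    im,d,p=load(n);g=im.max(-1).astype(int);a,b,c,e=roi
    m=np.zeros(g.shape,np.uint8);m[a:b,c:e]=g[a:b,c:e]<100
    k,l,st,cc=cv2.connectedComponentsWithStats(m);i=1+st[1:,4].argmax();print(n,st[i])
    vs,us=np.where(l==i);P=np.array([onplane(p,u,v,.008)for u,v in zip(us,vs)]);print((P.min(0)+P.max(0))/2,np.ptp(P,0), P.mean(0), P[:,0].min(),P[:,0].max(),P[:,1].max())
```

```text
side2 [297 257  25  21 411]
[ 0.45406427 -0.21084355  0.008     ] [0.07365675 0.07107324 0.        ] [ 0.45359965 -0.2115703   0.008     ] 0.41723589270600686 0.4908926458590443 -0.17530692951757787
wrist7 [ 247  143   65   51 2568]
[ 0.45361638 -0.20678061  0.008     ] [7.83731035e-02 6.66073635e-02 1.11022302e-16] [ 0.45528457 -0.20485752  0.008     ] 0.41442982562748304 0.4928029290842314 -0.17347692797943448
```

Call:
apply_moves([
  [15, 0.5, 1.5, 0, 0, 0, 50],
  [40, 0.5, 1.5, 0, 0, 0, 50],
  [70, 0.5, 1.5, 0, 0, 0, 50],
  [100, 0.5, 1.5, 0, 0, 0, 50],
  [125, 0.5, 1.5, 0, 0, 0, 50],
  [145, 0.5, 1.5, 0, 0, 0, 50],
  [160, 0.5, 1.5, 0, 0, 0, 50],
  [172, 0.5, 1.5, 0, 0, 0, 50],
  [182, 0.5, 1.5, 0, 0, 0, 50],
  [190, 0.5, 1.5, 0, 0, 0, 50],
  [196, 0.5, 1.5, 0, 0, 0, 50],
  [202, 0.5, 1.5, 0, 0, 0, 50],
  [207, 0.5, 1.5, 0, 0, 0, 50],
  [211, 0.5, 1.5, 0, 0, 0, 50],
  [214, 0.5, 1.5, 0, 0, 0, 50],
  [214, 0.5, 1.5, 0, 0, 0, 50],
  [214, 0.5, 1.5, 0, 0, 0, 50],
])

```text
t: 15.55
tcp_pos: [0.4539, -0.2154, 0.0727]
orientation: [72.1, 90.0, -29.9]
ft_force: [0.7, -0.5, -0.5]
opening: 0.0613
```

Run:
```python
from h import *
goto([.4535,-.2138,.060],-12)
```

```text
yaw -12.0 -> -192 shift [12.7 -0.7 -1.5] turn [180.  -0.  -0.]
yaw -12.0 -> -12 shift [12.7 -0.7 -1.5] turn [-0.  0. -0.]
yaw -12.0 -> 168 shift [12.7 -0.7 -1.5] turn [180.  -0.  -0.]
q [ 11.7  26.6  12.  119.5  -9.5  34.8  18.2] t 15.55 open 0.06132185079647133 tcp [ 0.4539 -0.2154  0.0727] F [ 0.7 -0.5 -0.5]
```

Call:
apply_moves([
  [3, 0, -1, 0, 0, 0, 50],
  [6, 0, -1, 0, 0, 0, 50],
  [8, 0, -1, 0, 0, 0, 50],
  [10, 0, -1, 0, 0, 0, 50],
  [11, 0, -1, 0, 0, 0, 50],
  [11, 0, -1, 0, 0, 0, 50],
  [11, 0, -1, 0, 0, 0, 50],
])

```text
t: 16.25
tcp_pos: [0.4541, -0.2144, 0.0616]
orientation: [65.9, 90.0, -36.1]
ft_force: [-0.4, -1.1, -2.1]
opening: 0.0613
```

Run:
```python
from h import *
goto([.4535,-.2138,.060],-12)
im,d,p=cam('wrist');save('wrist8',im,p,d);W=cloud(d,p);im=im.astype(int)
m=(im[...,1]>im[...,2]+30)&(im[...,1]>im[...,0]+20)&(W[...,2]>.06)&(W[...,2]<.1)
print(np.percentile(W[m][:,2],[50,90,98]));P=W[m&(W[...,2]>.066)];print(cv2.minEnclosingCircle((P[:,:2]*1000).astype(np.float32)))
goto([.4535,-.2138,.060],-12)
```

```text
yaw -12.0 -> -192 shift [ 1.6 -0.7 -0.5] turn [180.  -0.  -0.]
yaw -12.0 -> -12 shift [ 1.6 -0.7 -0.5] turn [-0.  0. -0.]
yaw -12.0 -> 168 shift [ 1.6 -0.7 -0.5] turn [180.  -0.  -0.]
q [ 11.9  27.8  11.7 119.7  -9.9  33.4  18.5] t 16.25 open 0.06134106363683171 tcp [ 0.4541 -0.2144  0.0616] F [-0.4 -1.1 -2.1]
[0.07267078 0.07345393 0.07394637]
((454.128662109375, -215.86805725097656), 31.598289489746094)
yaw -12.0 -> -192 shift [ 1.6 -0.6 -0.4] turn [180.  -0.  -0.]
yaw -12.0 -> -12 shift [ 1.6 -0.6 -0.4] turn [-0.  0. -0.]
yaw -12.0 -> 168 shift [ 1.6 -0.6 -0.4] turn [180.  -0.  -0.]
q [ 11.9  27.8  11.7 119.7  -9.9  33.4  18.5] t 16.3 open 0.06158786954402343 tcp [ 0.454  -0.2144  0.0616] F [-0.1  0.2 -1.2]
```

Call:
apply_moves([
  [1, 0, 0, 0, 0, 0, 50],
  [1, 0, 0, 0, 0, 0, 50],
  [1, 0, 0, 0, 0, 0, 66],
  [1, 0, 0, 0, 0, 0, 74],
  [1, 0, 0, 0, 0, 0, 74],
  [1, 0, 0, 0, 0, 0, 74],
  [1, 0, 0, 0, 0, 0, 74],
  [1, 0, 0, 0, 0, 0, 74],
  [-10, 0, 0, 0, 0, 0, 74],
  [-35, 0, 0, 0, 0, 0, 74],
  [-75, 0, 0, 0, 0, 0, 74],
  [-125, 0, 0, 0, 0, 0, 74],
  [-175, 0, 0, 0, 0, 0, 0],
  [-220, 0, 0, 0, 0, 0, 0],
  [-230, 0, 0, 0, 0, 0, 0],
])

```text
t: 17.8
tcp_pos: [0.4561, -0.2155, 0.2978]
orientation: [85.8, 89.4, -16.2]
ft_force: [-0.1, 0.6, -0.3]
opening: 0.052
```

Run:
```python
from h import *
im,d,p=cam('wrist');save('wrist9',im,p,d);W=cloud(d,p);i2=im.astype(int)
m=(i2[...,1]>i2[...,2]+30)&(i2[...,1]>i2[...,0]+20)&(W[...,2]>.066)&(W[...,2]<.1)
P=W[m];print(cv2.minEnclosingCircle((P[:,:2]*1000).astype(np.float32)),np.percentile(P[:,2],[5,50,95]))
im,d,p=cam('side');save('side3',im,p,d);W=cloud(d,p)
P=W[(im[...,0].astype(int)>im[...,2].astype(int)+80)&(W[...,0]>.45)&(W[...,0]<.7)&(W[...,1]<-.1)]
c,s=np.cos(np.radians(-12)),np.sin(np.radians(-12));L=(P[:,:2]-[.443,-.2628])@np.array([[c,-s],[s,c]])
print('lid local x',L[:,0].min(),L[:,0].max(),'y',L[:,1].min(),L[:,1].max(),'z',P[:,2].max())
cv2.imwrite('pics/s3.png',cv2.resize(im[170:370,220:440],None,fx=3,fy=3,interpolation=cv2.INTER_CUBIC))
print(box(.21,0,.3))
goto(box(.21,0,.3),78)
```

```text
((454.2543029785156, -215.512939453125), 30.97418975830078) [0.07117057 0.07257318 0.07384267]
lid local x 0.06772846537689743 0.2399752639218724 y -0.10407476741626205 0.20251549394402502 z 0.18084037204344017
[ 0.648411   -0.30646146  0.3       ]
yaw -12.0 -> -102 shift [ -5.1 208.6  49.5] turn [90.  -0.2 -0.2]
yaw -12.0 -> 78 shift [ -5.1 208.6  49.5] turn [-90.    0.2  -0.2]
q [  7.4   8.4  15.7 109.2  -2.6  62.5  12.1] t 17.9 open 0.04417373074831816 tcp [ 0.4547 -0.2147  0.2939] F [ 0.1  0.2 -0.4]
```

View pics/s3.png

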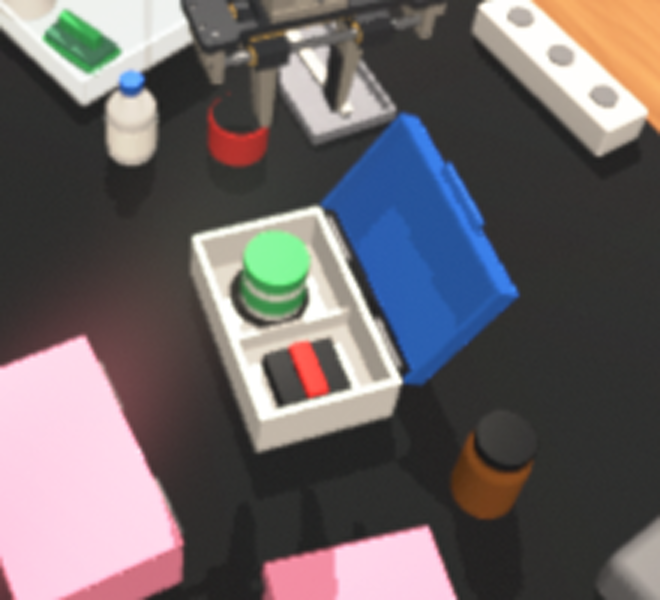

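Call:
apply_moves([
  [0, 30, 7, -8, 0, 0, 0],
  [0, 65, 15, -16, 0, 0, 0],
  [0, 100, 24, -24, 0, 0, 0],
  [0, 135, 32, -32, 0, 0, 0],
  [0, 170, 41, -40, 0, 0, 0],
  [0, 195, 47, -48, 0, 0, 0],
  [0, 208.6, 49.5, -56, 0, 0, 0],
  [0, 208.6, 49.5, -64, 0, 0, 0],
  [0, 208.6, 49.5, -72, 0, 0, 0],
  [0, 208.6, 49.5, -80, 0, 0, 0],
  [0, 208.6, 49.5, -88, 0, 0, 0],
  [0, 208.6, 49.5, -90, 0, 0, 0],
  [0, 208.6, 49.5, -90, 0, 0, 0],
])

```text
t: 19.2
tcp_pos: [0.6467, -0.3058, 0.2886]
orientation: [166.0, 89.7, 153.9]
ft_force: [0.5, 0.1, -0.1]
opening: 0.0005
```

Run:
```python
from h import *
goto(box(.21,0,.154),78)
im,d,p=cam('side');save('side4',im,p,d);cv2.imwrite('pics/s4.png',cv2.resize(im[120:370,220:460],None,fx=2.4,fy=2.4))
```

```text
yaw 78.0 -> -102 shift [134.6  -0.4   2.4] turn [ 1.8e+02 -1.0e-01  4.0e-01]
yaw 78.0 -> 78 shift [134.6  -0.4   2.4] turn [-0.  -0.3 -0.1]
yaw 78.0 -> 258 shift [134.6  -0.4   2.4] turn [ 1.8e+02 -1.0e-01  4.0e-01]
q [ 22.2  31.1   0.6  77.8  -0.4  71.4 100.9] t 19.2 open 0.0005462705021821886 tcp [ 0.6467 -0.3058  0.2886] F [ 0.5  0.1 -0.1]
```

View pics/s4.png

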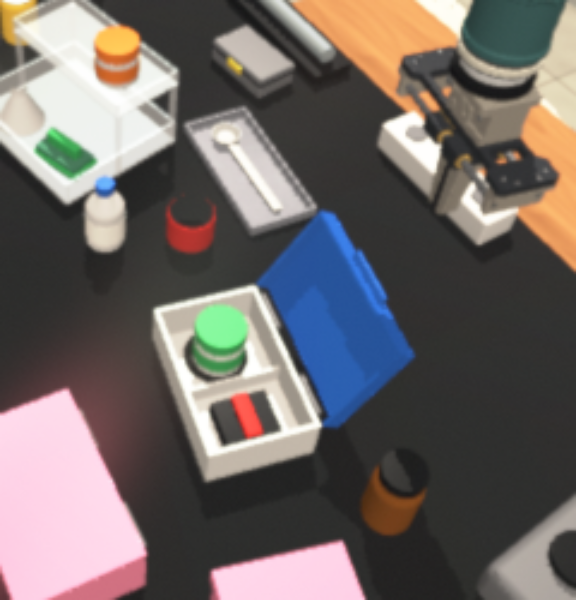

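Clear of the lid and behind it. Next I go down behind it, then push along tool −z.

Call:
apply_moves([
  [30, 0, 2, 0, 0, 0, 0],
  [65, 0, 2, 0, 0, 0, 0],
  [100, 0, 2, 0, 0, 0, 0],
  [125, 0, 2, 0, 0, 0, 0],
  [135, 0, 2, 0, 0, 0, 0],
  [135, 0, 2, 0, 0, 0, 0],
  [135, 0, 2, 0, 0, 0, 0],
])

```text
t: 19.95
tcp_pos: [0.6503, -0.3068, 0.1576]
orientation: [-13.9, 89.9, -25.9]
ft_force: [-0.2, 0.1, 0.6]
opening: 0.0004
```

Run:
```python
from h import *
goto(box(.076,0,.155),78)
im,d,p=cam('side');save('side5',im,p,d);cv2.imwrite('pics/s5.png',cv2.resize(im[120:370,220:460],None,fx=2.4,fy=2.4))
```

```text
yaw 78.0 -> -102 shift [ 2.400e+00 -1.000e-01 -1.359e+02] turn [ 1.8e+02  0.0e+00 -1.0e-01]
yaw 78.0 -> 78 shift [ 2.400e+00 -1.000e-01 -1.359e+02] turn [-0.   0.1  0. ]
yaw 78.0 -> 258 shift [ 2.400e+00 -1.000e-01 -1.359e+02] turn [ 1.8e+02  0.0e+00 -1.0e-01]
q [ 22.3  37.5   0.4  84.5  -0.3  57.9 100.8] t 19.95 open 0.0004016448455218126 tcp [ 0.6503 -0.3068  0.1576] F [-0.2  0.1  0.6]
```

View pics/s5.png

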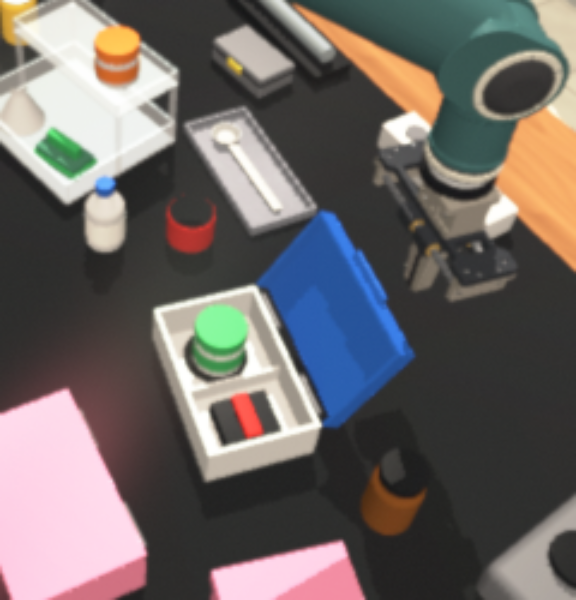

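Call:
apply_moves([
  [1, 0, -10, 0, 0, 0, 0],
  [1, 0, -20, 0, 0, 0, 0],
  [1, 0, -28, 0, 0, 0, 0],
  [1, 0, -36, 0, 0, 0, 0],
  [1, 0, -43, 0, 0, 0, 0],
  [1, 0, -50, 0, 0, 0, 0],
  [1, 0, -57, 0, 0, 0, 0],
  [1, 0, -64, 0, 0, 0, 0],
  [1, 0, -71, 0, 0, 0, 0],
  [1, 0, -78, 0, 0, 0, 0],
  [1, 0, -85, 0, 0, 0, 0],
  [1, 0, -91, 0, 0, 0, 0],
  [1, 0, -97, 0, 0, 0, 0],
  [1, 0, -102, 0, 0, 0, 0],
  [1, 0, -106, 0, 0, 0, 0],
  [1, 0, -106, 0, 0, 0, 0],
  [1, 0, -106, 0, 0, 0, 0],
])

```text
t: 21.7
tcp_pos: [0.5459, -0.2845, 0.1554]
orientation: [176.9, 90.0, 164.9]
ft_force: [1.4, -0.7, -0.3]
opening: 0.0006
```

Run:
```python
from h import *
goto(box(.076,0,.155),78)
im,d,p=cam('side');save('side6',im,p,d);cv2.imwrite('pics/s6.png',cv2.resize(im[120:370,220:460],None,fx=2.4,fy=2.4))
W=cloud(d,p);i2=im.astype(int)
P=W[(i2[...,0]>i2[...,2]+80)&(W[...,0]>.4)&(W[...,0]<.7)&(W[...,1]<-.14)&(W[...,2]>.07)]
c,s=np.cos(np.radians(-12)),np.sin(np.radians(-12));L=(P[:,:2]-[.443,-.2628])@np.array([[c,-s],[s,c]])
k=np.polyfit(P[:,2],L[:,0],1);print('dx/dz',k,'theta',np.pi/2+np.arctan(k[0]),P[:,2].max())
```

```text
yaw 78.0 -> -102 shift [  0.5  -0.2 -29.1] turn [180.  -0.   0.]
yaw 78.0 -> 78 shift [  0.5  -0.2 -29.1] turn [-0. -0. -0.]
yaw 78.0 -> 258 shift [  0.5  -0.2 -29.1] turn [180.  -0.   0.]
q [ 2.450e+01  2.840e+01 -1.000e-01  1.006e+02  1.000e-01  5.100e+01
  1.024e+02] t 21.7 open 0.00063367148070499 tcp [ 0.5459 -0.2845  0.1554] F [ 1.4 -0.7 -0.3]
dx/dz [-0.03260619  0.08840386] theta 1.5382016834913173 0.20735375272412762
```

View pics/s6.png

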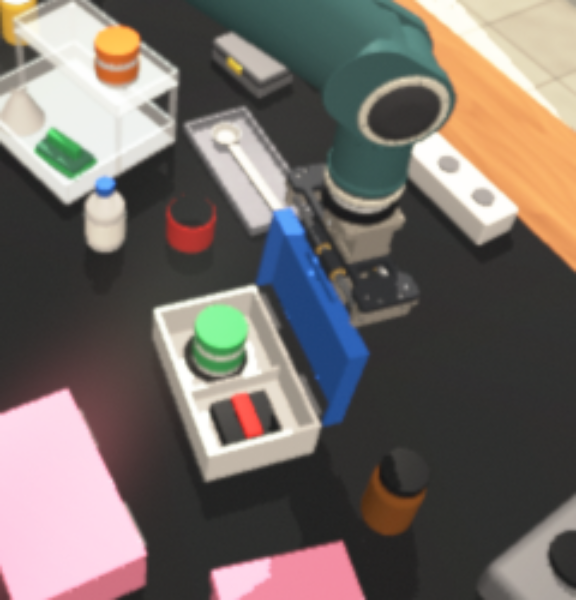

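Call:
apply_moves([
  [0, 0, -4, 0, 0, 0, 0],
  [0, 0, -9, 0, 0, 0, 0],
  [0, 0, -14, 0, 0, 0, 0],
  [0, 0, -19, 0, 0, 0, 0],
  [0, 0, -24, 0, 0, 0, 0],
  [0, 0, -27, 0, 0, 0, 0],
  [-15, 0, 0, 0, 0, 0, 0],
  [-30, 0, 30, 0, 0, 0, 0],
  [-45, 0, 60, 0, 0, 0, 0],
  [-70, 0, 80, 0, 0, 0, 0],
  [-90, 0, 90, 0, 0, 0, 0],
  [-90, 0, 90, 0, 0, 0, 0],
  [-90, 0, 90, 0, 0, 0, 0],
])

```text
t: 23.05
tcp_pos: [0.6331, -0.3031, 0.2447]
orientation: [176.1, 89.9, 164.1]
ft_force: [-0.3, -0.2, -0.3]
opening: 0.0006
```

Run:
```python
from h import *
im,d,p=cam('side');save('side7',im,p,d);cv2.imwrite('pics/s7.png',cv2.resize(im[90:370,200:460],None,fx=2.4,fy=2.4))
W=cloud(d,p);i2=im.astype(int)
P=W[(i2[...,0]>i2[...,2]+80)&(W[...,0]>.3)&(W[...,0]<.7)&(W[...,1]<-.14)]
print(np.percentile(P[:,2],[2,50,98]),P.min(0),P.max(0))
```

```text
[0.07206798 0.08359981 0.08743475] [ 0.35353895 -0.37587323 -0.00301683] [ 0.56889752 -0.14520958  0.09005463]
```

View pics/s7.png

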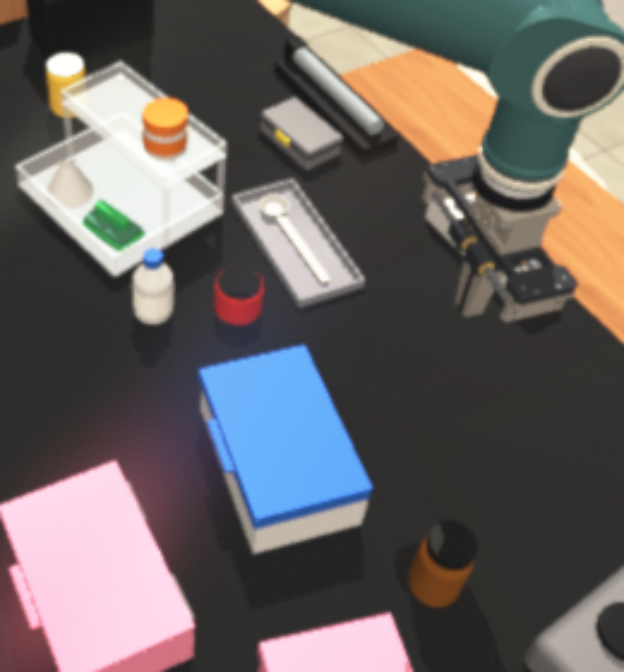

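The lid is shut (blue face at the centre of the picture) and the gripper is clear. I'll let it settle, check the tilt, then hand in.

Call:
apply_moves([
  [0, 0, 0, 0, 0, 0, 0],
  [0, 0, 0, 0, 0, 0, 0],
  [0, 0, 0, 0, 0, 0, 0],
  [0, 0, 0, 0, 0, 0, 0],
  [0, 0, 0, 0, 0, 0, 0],
  [0, 0, 0, 0, 0, 0, 0],
  [0, 0, 0, 0, 0, 0, 0],
  [0, 0, 0, 0, 0, 0, 0],
])

```text
t: 23.9
tcp_pos: [0.6341, -0.3032, 0.2456]
orientation: [-37.3, 90.0, -49.3]
ft_force: [-0.9, -0.3, 0.5]
opening: 0.0003
```

Run:
```python
from h import *
im,d,p=cam('side');W=cloud(d,p);i2=im.astype(int)
P=W[(i2[...,0]>i2[...,2]+80)&(W[...,0]>.3)&(W[...,0]<.7)&(W[...,1]<-.14)&(W[...,2]>.078)]
A=np.c_[P[:,:2],np.ones(len(P))];k=np.linalg.lstsq(A,P[:,2],rcond=None)[0];print('slope',k, sensors.sense()['t'],sensors.sense()['ft_force'])
im0,d0,p0=load('side1');W0=cloud(d0,p0)
W_=W
def mv(box):
    a,b,c,e=box;print(np.nanmedian(W0[a:b,c:e],(0,1)).round(4),np.nanmedian(W_[a:b,c:e],(0,1)).round(4))
for bx in((196,218,258,270),(135,155,263,275),(316,336,376,392),(212,222,292,306),(118,134,222,232),(178,190,240,256),(158,170,225,235)):mv(bx)
if abs(k[0])<.03 and abs(k[1])<.03: print(r.finish_job())
```

```text
slope [ 0.00225556 -0.00080326  0.08251745] 23.95 [0.34374549 0.44809909 0.30614583]
[0.4181 0.0076 0.0741] [0.4177 0.0074 0.0745]
[0.523  0.1687 0.168 ] [0.5226 0.1675 0.1667]
[ 0.4941 -0.4795  0.0778] [ 0.4937 -0.4799  0.0769]
[ 0.5141 -0.0503  0.0293] [ 0.5152 -0.0496  0.0282]
[0.4825 0.4474 0.0813] [0.4819 0.4482 0.0819]
[0.4365 0.1633 0.0266] [0.4362 0.1632 0.0265]
[0.4187 0.267  0.042 ] [0.4187 0.2676 0.0412]
the job is handed in; nothing more can be done
None
```

The job is handed in at about 24 s on the robot's clock, with every step done and no check failing.

- **Spoon:** it lies flat in the grey tray. It was let go about 12 mm above the tray floor, because the fingertips reach 19 mm past the grip point and could not go lower. The camera showed it level afterwards.
- **Green pot:** it was lowered onto the rubber pad and released about 2 mm from the pad's centre. Its cap top was at 73 mm, against an expected 72 mm. The pot was not checked again after the lid closed over it.
- **Lid:** I pushed it from behind past upright, then backed away, and it fell shut by itself. Its top face measured 84 mm high with a tilt of about 0.002 rad. I did not measure the angle at which contact ended, but the gripper stopped at a point where the lid would still be at about 1.2 rad.
- **Everything else:** the orange pot, bottle, jar, tin, tub, pad holder and cone all measured within about 2 mm of their start. The magnet was last seen in place just before the lid closed. The wrist force read under 1 N at the end, with the gripper clear of everything.

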